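# Hold the remote box open

## Robot

A 6-joint arm with a two-finger parallel gripper is mounted at the origin on the work surface. World frame = base frame: x ahead of the robot, y to its left, z up, the work surface at z = 0. Lengths are in m, angles in rad, forces in N, time in s.
With the tool pointing down it reaches from about 0.35 to 0.85 m from the base axis. Payload 8.1 kg.
Tool frame: the origin (TCP) lies at the centre of the arm's flange, where the gripper is bolted on; the fingertips stand 186 mm ahead of it and the grasp point (between the pads) lies 167 mm ahead of it; z points along the fingers, y is the line along which they close (so a half turn about z gives the same grasp; the last joint's range is limited). The gripper opens to 93 mm and grips with 3 to 60 N. Pads are 15 mm wide; open, the fingers measure 128 mm over their backs; the gripper's body (75 mm by 188 mm) begins 65 mm behind the grasp point.
Start: joints at [1.046, 0.13, 1.488, -0, 1.523, -0.085], TCP at [0.255, 0.543, 0.405] pointing down, gripper open.
Joint ranges: [-2.96, 2.96], [-0.89, 2.26], [0.02, 2.5], [-1.34, 4.48], [0, 2.73], [-2.66, 2.66]. Speed limits (rad/s): [2.39, 2.39, 2.79, 3.14, 3.14, 3.14].

## Interface

Orientations are given as a rotation vector (axis times angle).
In Python, from plant import robot gives the robot as it stands.
- The arm moves only by the tool apply_moves, never from a script. Its argument "series" is a list of rows, each a list of 2 entries, a list of its own where there are three numbers: the shift along the tool's x, y, z in mm, then the turn, a rotation vector about the tool's x, y, z in rad. A call has 1 to 12 rows; each row shifts and turns the commanded pose from where the row before left it, along the tool's axes as they then stand; what a row does not reach is not made up. A row lasts 1/12 s, in which the tool goes at most 41.7 mm and 7.16 degrees, less where a joint would pass 70% of its speed; a pose out of reach is approached as far as the arm can. A call is refused whole if a number of a shift passes 41.7 or a number of a turn 0.125, either way. A call with a gripper value outside its range is refused whole. "claw" is the opening, from 0 (shut) to 1 (fully open), set as the call begins (left out, the last holds). The fingers move at their own pace and stop on an object; "newtons" is the grip in N (left out, the last holds). Time passes only in rows, so rows that do not move let the fingers close. It gives the time, the measured TCP pose, the force, the opening and the grip force at its end, in the units of the state.
- robot.read_state(): the state, without advancing time (a new reading comes with each control period).
- robot.read_camera(name): name is "side" or "top" or "wrist"; returns (picture, depth): 384x512x3 uint8, blue, green, red; 384x512 float32, m along the optical axis (not along the pixel's ray), 0 where there is no reading.
- robot.calibration(name): a dict with "fx", "fy", "cx", "cy" (pixels), "extrinsics" (4x4, takes a point from world to camera coordinates). Camera axes: x right, y down, z forward; pixel columns grow to the right and rows downward; lengths in m; the calibration is good to about 2 mm. A picture is of the moment at which its call begins: read the wrist's pose just before it. calibration takes no time and is no camera call; for the wrist camera it gives the pose at the moment of the call.
- robot.close_job(): hands the job in; it is judged then, once.
The state is a dict: "t": time; "q": joint angles; "dq": joint speeds; "joint_torque": joint torques, N m; "tool_pos": TCP position; "orientation": TCP orientation; "force": force on the tool from outside, world axes, zero at the start; "wrist_torque": the same for the moment, N m; "opening": finger opening in m; "gripper_force": force on a finger pad.
Only numpy, scipy, OpenCV 4.12 (cv2) and the standard library are available. Lean on these libraries where they do the work, as an engineer would, in place of code of your own. Each camera call takes 0.05 s, during which the arm holds its last target. There are 200 camera calls.

## Task

Swing the orange carry handle of the wooden remote box up and over to the back, away from the lid's steel pull, until it clicks home at its end stop. Then lift the lid by its front pull to about 60 degrees from closed and hold it there so that I can reach in for a remote: the lid drops shut by itself, so finish while still holding it open and do not let go. Leave the handle home and everything else on the table, and the remotes in the box, where they are.

Things in the scene. Friction and masses are not known exactly. Their poses are not given: they have to be found in the camera images.
- box: Fixed light-wood box on the table, 170 (its x) by 260 (its y) by 90 mm high without its lid, walls 6 mm. Origin at the centre of its underside; its +x points to the back (the lid's hinge side), -x to the front (the lid's pull side), z up. It stands turned so that its front faces roughly to the robot's right (world -y).
- lid (a joint): Angle of the lid in rad: 0 closed, grows as the front edge rises, up to 1.9; 60 degrees is 1.047. Flat wooden lid 170 by 260 by 8 mm, 0.25 to 0.46 kg with its pull, hinged along the box's back top edge, nearly frictionless: it falls shut when let go below about 1.5 rad. A raised carry handle is in its way.
- lid_hinge (a point): Middle of the lid's hinge line, fixed to the box: 85 mm behind the box's centre, 90 mm above the table. The line runs along the box's y; opening turns about the box's +y.
- lid_pull (a point): Middle of the lid's pull: a round steel bar, 10 mm thick and 120 mm long, parallel to the hinge line, 42 mm in front of the box's front face on two 8 mm stubs (at its ends), open between bar and box. Moves with the lid; 212 mm from the hinge line, 94 mm above the table when closed (4 mm off the hinge line in the lid's outward direction).
- handle (a joint): Angle of the carry handle in rad: 0 leaning 0.5 rad from upright to the front, 0.5 upright, 2.05 the end stop, about level behind the box. Grows as it swings to the back (about the box's +y). Friction keeps it where it is left (1 to 2 N at the grip moves it). A spring detent resists from about 1.8, takes about 3 N at the grip to pass at 1.92, then snaps the handle home to 2.05 and keeps it there.
- handle_pivot (a point): Middle of the handle's turning axis, which runs along the box's y through the box's centre, 60 mm above the table.
- handle_grip (a point): Middle of the handle's orange cross bar, a round bar 16 mm thick and 286 mm long along the box's y, 150 mm from the pivot axis, on a dark steel arm at each end outside the box. Moves with the handle.
- remote_a: Black remote control 44 by 170 by 18 mm lying in the box; leave it there. Origin under its centre.
- remote_b: Grey remote control 40 by 150 by 18 mm lying in the box; leave it there. Origin under its centre.
- tissue_box: Teal tissue box 120 by 220 by 75 mm, a bystander. Origin under its centre.
- bowl: Black bowl, rim 200 mm across, 50 mm high, a bystander. Origin under its centre.
- ashtray: Steel ashtray with an orange band, 90 mm across, 40 mm high, a bystander. Origin under its centre.
- mug: White mug 80 mm across, 90 mm high, a bystander. Origin under its centre.
- candle: Amber candle jar 70 mm across, 80 mm high, a bystander. Origin under its centre.

How it is judged:
On the way, in this order (a step that is already met when the one before it is completed fails the run):
1. the carry handle is home at its end stop behind the box, the lid still closed (value of joint handle above 1.98 rad and value of joint lid below 0.1 rad), for 0.2 s.
2. the lid is raised to about 60 degrees (value of joint lid between 0.925 and 1.17 rad and value of joint handle above 1.98 rad), for 0.3 s.
At the end, for the whole second after the job is handed in: The lid stands still between 53 and 67 degrees (0.925 to 1.17 rad) with the gripper's fingers holding it (more than 0.3 N on the lid), the carry handle is home (past 1.98 rad), and no remote or bystander has moved more than 30 mm (all of step 2 and velocity of joint lid between -0.1 and 0.1 rad/s and contact force between lid and the fingers above 0.3 N and distance of each of remote_a, remote_b, tissue_box, bowl, ashtray, mug, candle from where it was at the start of the episode below 0.03 m); the arm keeps its last pose, push and grip.
It fails at once if a remote in the box is pushed more than 30 mm (distance of any of remote_a, remote_b from where it was at the start of the episode above 0.03 m).
It fails at once if a bystander on the table is pushed more than 30 mm (distance of any of tissue_box, bowl, ashtray, mug, candle from where it was at the start of the episode above 0.03 m).
It also fails if it takes over 64 s, if anything falls off the work surface, if the arm or the gripper's body presses on something with over 40 N, if the wrist force passes 120 N, or if a joint passes its speed limit or range.

## Working session

There is one attempt and no reset: what is moved stays moved. The work goes in short steps, Python scripts to look and compute and a tool call to move; the robot and the scene stay as the last step left them, time stands still between calls to the robot, and variables do not carry over. Pictures are saved under pics/ and viewed, at most 10 in all, crops included, and the job is handed in when it is done.

Besides the shell and the picture viewer there is one more tool, called after "Emit:" by a JSON object that holds its "fn" and its "kwargs", one argument or row to a line. apply_moves: Moves the arm, as the interface text tells. Its arguments: {"type":"object","properties":{"series":{"type":"array"},"claw":{"type":"number"},"newtons":{"type":"number"}},"required":["series"]}

```bash
ls; mkdir -p pics
python3 - <<'E'
from plant import robot
import cv2,numpy as np
s=robot.read_state();print(s)
for n in("top","side"):
    im,d=robot.read_camera(n);c=robot.calibration(n);np.savez(f"{n}0.npz",im=im,d=d,E=c["extrinsics"],K=[c["fx"],c["fy"],c["cx"],c["cy"]])
    cv2.imwrite(f"pics/{n}0.png",im);print(n,c)
E
```

```text
pics
{'t': 0.0, 'q': array([ 1.04559000e+00,  1.31131282e-01,  1.48926959e+00, -1.05376650e-05,
        1.52300189e+00, -8.54349791e-02]), 'dq': array([ 5.66406925e-04, -1.50062302e-03, -5.90412406e-04,  1.62878428e-03,
       -6.26655547e-05,  3.23794321e-04]), 'joint_torque': array([-4.47526509e-04, -5.59806633e+01, -4.91783917e+01,  7.70458952e-02,
        3.45498975e-02, -1.87943865e-04]), 'tool_pos': array([0.25532425, 0.54270913, 0.40371032]), 'orientation': array([-6.85120530e-01, -3.06542843e+00,  2.71632160e-03]), 'force': array([ 0.77356426, -0.19565974,  0.15531574]), 'wrist_torque': array([ 0.02125044, -0.00959094,  0.03413815]), 'gripper_force': 0.0, 'opening': 0.09303804669949352}
top {'fx': 445.65207212129445, 'fy': 445.65207212129445, 'cx': 255.55382646361608, 'cy': 195.06233022435543, 'extrinsics': array([[-0.02945424, -0.99950364, -0.0111767 ,  0.04123548],
       [-0.9833517 ,  0.03098047, -0.1790521 ,  0.51372029],
       [ 0.17930948,  0.00571678, -0.98377611,  1.50751983],
       [ 0.        ,  0.        ,  0.        ,  1.        ]])}
side {'fx': 461.6263127131031, 'fy': 461.6263127131031, 'cx': 256.7196138112588, 'cy': 186.31731199257604, 'extrinsics': array([[ 0.92889793, -0.36977598,  0.02035571, -0.43845301],
       [-0.19581185, -0.53705805, -0.82050373,  0.20723214],
       [ 0.31433477,  0.75817833, -0.57127863,  1.6237626 ],
       [ 0.        ,  0.        ,  0.        ,  1.        ]])}
```

View pics/top0.png

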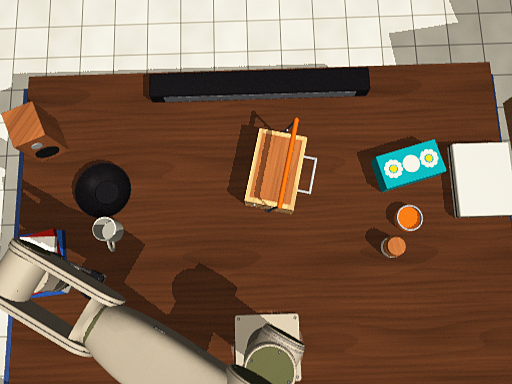

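View pics/side0.png

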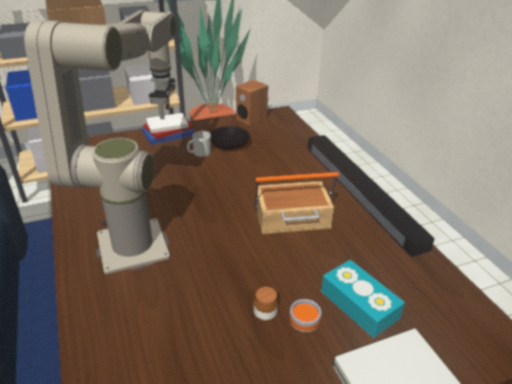

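The top view shows the box near (277,170), with the orange grip running from (297,118) to (281,210) and the pull at (308,175), to the right (-y). The candle and ashtray are at (395,246) and (408,217), the tissue box at (410,165), the bowl at (103,188) and the mug at (108,232), so all are clear of the box. The side view agrees.

```bash
cat > h.py <<'E'
import numpy as np,cv2
def cloud(d,E,K):
    v,u=np.mgrid[:384,:512];fx,fy,cx,cy=K
    P=np.stack([(u-cx)/fx*d,(v-cy)/fy*d,d],-1)
    return (P-E[:3,3])@E[:3,:3]
def line(P):
    c=P.mean(0);w=np.linalg.svd(P-c)[2][0];w=w*np.sign(w[0]);t=(P-c)@w
    return c,w,c+w*t.min(),c+w*t.max()
E
python3 - <<'E'
from h import *
for n in("top","side"):
    z=np.load(n+"0.npz");X=cloud(z["d"],z["E"],z["K"]);hsv=cv2.cvtColor(z["im"],cv2.COLOR_BGR2HSV)
    near=(z["d"]>0)&(X[...,0]>.3)&(X[...,0]<.8)&(np.abs(X[...,1])<.25)
    o=near&(X[...,2]>.15)&(hsv[...,1]>180)
    print(n,"bar",o.sum(),[a.round(4) for a in line(X[o])])
    lid=near&(abs(X[...,2]-.096)<.02)&(hsv[...,1]>60)
    r=cv2.minAreaRect((X[lid][:,:2]*1000).astype(np.float32));print("lid",lid.sum(),np.median(X[lid],0),r)
    p=near&(X[...,2]>.07)&(X[...,2]<.12)&(hsv[...,1]<60)&(hsv[...,2]>100)
    print("pull",p.sum(),[a.round(4) for a in line(X[p])])
E
```

```text
top bar 467 [array([ 0.5841, -0.0789,  0.2111]), array([ 0.9734, -0.2292,  0.0012]), array([ 0.4425, -0.0456,  0.2109]), array([ 0.7336, -0.1141,  0.2113])]
lid 3370 [ 0.59197385 -0.03753279  0.09797826] ((588.577392578125, -68.58259582519531), (217.2841796875, 291.30572509765625), 76.92695617675781)
pull 152 [array([ 0.567 , -0.154 ,  0.0974]), array([ 0.9007, -0.4338,  0.0217]), array([ 0.4214, -0.0839,  0.0939]), array([ 0.6727, -0.2049,  0.1   ])]
side bar 356 [array([ 0.5805, -0.084 ,  0.2092]), array([ 0.9742, -0.2255,  0.0019]), array([ 0.4405, -0.0516,  0.2089]), array([ 0.7287, -0.1183,  0.2095])]
lid 2182 [ 0.59013399 -0.06616428  0.09748461] ((595.3411865234375, -53.09025573730469), (216.74493408203125, 289.25115966796875), 87.73141479492188)
pull 147 [array([ 0.5716, -0.1606,  0.0954]), array([ 0.9848, -0.1731,  0.0105]), array([ 0.4395, -0.1374,  0.094 ]), array([ 0.7155, -0.1859,  0.097 ])]
```

Emit:
{"fn": "apply_moves", "kwargs": {
  "series": [
    [[0, 0, -25], [0, 0, -0.105]],
    [[0, 0, -25], [0, 0, -0.105]],
    [[-23, -26.5, 0], [0, 0, 0]],
    [[-23, -26.5, 0], [0, 0, 0]],
    [[-23, -26.5, 0], [0, 0, 0]],
    [[-23, -26.5, 0], [0, 0, 0]],
    [[-23, -26.5, 0], [0, 0, 0]],
    [[-23, -26.5, 0], [0, 0, 0]],
    [[-23, -26.5, 0], [0, 0, 0]],
    [[-23, -26.5, 0], [0, 0, 0]],
    [[-23, -26.5, 0], [0, 0, 0]],
    [[-23, -26.5, 0], [0, 0, 0]]
  ],
  "claw": 0.6
}}

```text
t: 1.1
tool_pos: [0.4193, 0.2309, 0.4544]
orientation: [-0.36, -3.121, 0.0]
force: [0.1, 0.7, -0.1]
opening: 0.0557
gripper_force: 0.0
```

Emit:
{"fn": "apply_moves", "kwargs": {
  "series": [
    [[-23, -26.5, 0], [0, 0, 0]],
    [[-23, -26.5, 0], [0, 0, 0]],
    [[-23, -26.5, 0], [0, 0, 0]],
    [[-23, -26.5, 0], [0, 0, 0]],
    [[-23, -26.5, 0], [0, 0, 0]],
    [[-23, -26.5, 0], [0, 0, 0]],
    [[-23, -26.5, 0], [0, 0, 0]],
    [[-23, -26.5, 0], [0, 0, 0]],
    [[-23, -26.5, 0], [0, 0, 0]],
    [[-15, -20, 0], [0, 0, 0]],
    [[0, 0, 0], [0, 0, 0]],
    [[0, 0, 0], [0, 0, 0]]
  ]
}}

```text
t: 2.1
tool_pos: [0.5764, -0.0709, 0.4537]
orientation: [-0.364, -3.119, -0.001]
force: [-0.0, -0.4, -1.2]
opening: 0.0559
gripper_force: 0.0
```

```bash
cat >> h.py <<'E'
from scipy.spatial.transform import Rotation as R
C=np.array([.595,-.037,0]);XB=np.array([.227,.974,0]);YB=np.array([-.974,.227,0])
def rep(s):
    M=R.from_rotvec(s["orientation"]).as_matrix();g=s["tool_pos"]+.167*M[:,2]
    print("t",s["t"],"tcp",s["tool_pos"].round(4),"grasp",g.round(4),"F",s["force"].round(1),"open",round(s["opening"],4),"gf",round(s["gripper_force"],1))
    print("tool axes in box",np.round([[M[:,i]@a for a in(XB,YB,[0,0,1])] for i in range(3)],3).tolist())
    d=g-C;print("grasp in box",(d@XB).round(4),(d@YB).round(4),g[2].round(4))
    return M,g
E
python3 - <<'E'
from h import *
from plant import robot
s=robot.read_state();M,g=rep(s)
im,d=robot.read_camera("wrist");c=robot.calibration("wrist");E=c["extrinsics"];K=[c["fx"],c["fy"],c["cx"],c["cy"]]
X=cloud(d,E,K);hsv=cv2.cvtColor(im,cv2.COLOR_BGR2HSV);cv2.imwrite("pics/w1.png",im)
o=(d>0)&(X[...,2]>.15)&(X[...,2]<.23)&(hsv[...,1]>180)&(X[...,0]>.3)
for a in line(X[o]):print(a.round(4))
c0=line(X[o])[0]; print("bar rel grasp in tool axes",((c0-g)@M).round(4))
E
```

```text
t 2.1 tcp [ 0.5764 -0.0709  0.4537] grasp [ 0.5761 -0.0708  0.2867] F [-0.  -0.4 -1.2] open 0.0559 gf 0.0
tool axes in box [[0.003, 1.0, 0.002], [1.0, -0.003, 0.0], [0.0, 0.002, -1.0]]
grasp in box -0.0372 0.0107 0.2867
[ 0.5414 -0.0688  0.2139]
[ 9.743e-01 -2.252e-01  2.000e-04]
[ 0.4435 -0.0462  0.2138]
[ 0.6912 -0.1034  0.2139]
bar rel grasp in tool axes [ 0.0341 -0.006   0.0729]
```

Emit:
{"fn": "apply_moves", "kwargs": {
  "series": [
    [[-8, -6, 10], [0, 0, 0]],
    [[0, 0, 20], [0, 0, 0]],
    [[0, 0, 20], [0, 0, 0]],
    [[0, 0, 20], [0, 0, 0]],
    [[0, 0, 12], [0, 0, 0]],
    [[0, 0, 0], [0, 0, 0]],
    [[0, 0, 0], [0, 0, 0]]
  ]
}}

```text
t: 2.73
tool_pos: [0.5825, -0.0768, 0.3721]
orientation: [-0.358, -3.12, -0.0]
force: [0.9, 0.3, 1.2]
opening: 0.0555
gripper_force: 0.0
```

Emit:
{"fn": "apply_moves", "kwargs": {
  "series": [
    [[0, 0, 0], [0, 0, 0]],
    [[0, 0, 0], [0, 0, 0]],
    [[0, 0, 0], [0, 0, 0]],
    [[0, 0, 0], [0, 0, 0]],
    [[0, 0, 0], [0, 0, 0]],
    [[0, 0, 0], [0, 0, 0]]
  ],
  "claw": 0,
  "newtons": 15
}}

```text
t: 3.23
tool_pos: [0.5828, -0.0775, 0.3731]
orientation: [0.36, 3.12, -0.0]
force: [-1.2, -3.0, 1.6]
opening: 0.0203
gripper_force: 1.2
```

Run:
```python
from h import *
from plant import robot
rep(robot.read_state())
print("theta x z")
for h in np.r_[-.29,np.arange(-.1,1.56,.15),1.55]: print(round(h+.5,2),round(150*np.sin(h)),round(60+150*np.cos(h)))
```

```text
t 3.2333 tcp [ 0.5828 -0.0775  0.3731] grasp [ 0.5829 -0.0775  0.2061] F [-1.2 -3.   1.6] open 0.0203 gf 1.2
tool axes in box [[0.001, 1.0, -0.001], [1.0, -0.001, -0.0], [-0.0, -0.001, -1.0]]
grasp in box -0.0422 0.0026 0.2061
theta x z
0.21 -43 204
0.4 -15 209
0.55 7 210
0.7 30 207
0.85 51 201
1.0 72 192
1.15 91 179
1.3 108 165
1.45 122 147
1.6 134 128
1.75 142 107
1.9 148 85
2.05 150 63
2.05 150 63
```

Emit:
{"fn": "apply_moves", "kwargs": {
  "series": [
    [[0, 0, 0], [0, 0, 0]],
    [[0, 0, 0], [0, 0, 0]],
    [[13, 0, 0], [0, 0, 0]],
    [[-13, 13, -2], [0, 0, 0]],
    [[0, 14, -2], [0, 0, 0]],
    [[0, 11, -1], [0, 0, 0]],
    [[0, 11, 0], [0, 0, 0]],
    [[0, 12, 1], [0, 0, 0]],
    [[0, 11, 2], [0, 0, 0]],
    [[0, 11, 3], [0, 0, 0]],
    [[0, 10, 3], [0, 0, 0]],
    [[0, 0, 0], [0, 0, 0]]
  ]
}}

```text
t: 4.23
tool_pos: [0.6034, 0.0147, 0.3662]
orientation: [-0.358, -3.117, -0.0]
force: [-3.6, -0.6, -8.6]
opening: 0.0155
gripper_force: 15.0
```

Run:
```python
from h import *
from plant import robot
rep(robot.read_state())
```

```text
t 4.2333 tcp [0.6034 0.0147 0.3662] grasp [0.6028 0.0147 0.1992] F [-3.6 -0.6 -8.6] open 0.0155 gf 15.0
tool axes in box [[-0.0, 1.0, 0.004], [1.0, 0.0, -0.0], [-0.0, 0.004, -1.0]]
grasp in box 0.0522 0.0042 0.1992
```

Emit:
{"fn": "apply_moves", "kwargs": {
  "series": [
    [[0, 10, 6], [0, 0, 0]],
    [[0, 10, 6], [0, 0, 0]],
    [[0, 10, 6], [0, 0, 0]],
    [[0, 9, 7], [0, 0, 0]],
    [[0, 9, 7], [0, 0, 0]],
    [[0, 8, 7], [0, 0, 0]],
    [[0, 7, 9], [0, 0, 0]],
    [[0, 7, 9], [0, 0, 0]],
    [[0, 6, 9], [0, 0, 0]],
    [[0, 6, 10], [0, 0, 0]],
    [[0, 0, 0], [0, 0, 0]]
  ]
}}

```text
t: 5.15
tool_pos: [0.6218, 0.0912, 0.2891]
orientation: [-0.361, -3.117, 0.008]
force: [-3.5, -12.3, -8.8]
opening: 0.0156
gripper_force: 15.0
```

Run:
```python
from h import *
from plant import robot
rep(robot.read_state())
```

```text
t 5.15 tcp [0.6218 0.0912 0.2891] grasp [0.621  0.0905 0.1221] F [ -3.5 -12.3  -8.8] open 0.0156 gf 15.0
tool axes in box [[0.002, 1.0, 0.004], [1.0, -0.001, -0.005], [-0.005, 0.004, -1.0]]
grasp in box 0.1301 0.0037 0.1221
```

Emit:
{"fn": "apply_moves", "kwargs": {
  "series": [
    [[0, 1, 10], [0, 0, 0]],
    [[0, 2, 10], [0, 0, 0]],
    [[0, 2, 10], [0, 0, 0]],
    [[0, 2, 10], [0, 0, 0]],
    [[0, 1, 10], [0, 0, 0]],
    [[0, 1, 8], [0, 0, 0]],
    [[0, 0, 7], [0, 0, 0]],
    [[0, 0, 3], [0, 0, 0]],
    [[0, 0, 0], [0, 0, 0]],
    [[0, 0, 0], [0, 0, 0]]
  ]
}}

```text
t: 5.98
tool_pos: [0.6267, 0.0996, 0.2285]
orientation: [0.361, 3.114, -0.003]
force: [-2.8, -11.4, 13.1]
opening: 0.0155
gripper_force: 15.0
```

Run:
```python
from h import *
from plant import robot
rep(robot.read_state())
```

```text
t 5.9833 tcp [0.6267 0.0996 0.2285] grasp [0.6277 0.0991 0.0615] F [ -2.8 -11.4  13.1] open 0.0155 gf 15.0
tool axes in box [[0.002, 1.0, -0.007], [1.0, -0.002, -0.001], [-0.001, -0.007, -1.0]]
grasp in box 0.14 -0.001 0.0615
```

Emit:
{"fn": "apply_moves", "kwargs": {
  "series": [
    [[0, 0, 0], [0, 0, 0]],
    [[0, 0, 0], [0, 0, 0]],
    [[0, 0, 0], [0, 0, 0]],
    [[0, 0, 0], [0, 0, 0]],
    [[0, 0, -20], [0, 0, 0]],
    [[0, 0, -30], [0, 0, 0]],
    [[0, 0, -40], [0, 0, 0]],
    [[0, 0, -40], [0, 0, 0]],
    [[0, 0, -40], [0, 0, 0]],
    [[0, -40, -20], [0, 0, 0]],
    [[0, -40, 0], [0, 0, 0]],
    [[0, -40, 0], [0, 0, 0]]
  ],
  "claw": 0.4
}}

```text
t: 6.98
tool_pos: [0.5981, -0.0126, 0.416]
orientation: [0.355, 3.117, 0.0]
force: [-0.1, -1.1, 0.1]
opening: 0.0372
gripper_force: 0.0
```

Emit:
{"fn": "apply_moves", "kwargs": {
  "series": [
    [[0, -40, 0], [0, 0, 0]],
    [[0, -40, 0], [0, 0, 0]],
    [[0, -40, 0], [0, 0, 0]],
    [[0, -30, 20], [0, 0, 0]],
    [[0, 0, 30], [0, 0, 0]],
    [[0, 0, 0], [0, 0, 0]],
    [[0, 0, 0], [0, 0, 0]]
  ]
}}

```text
t: 7.57
tool_pos: [0.563, -0.1581, 0.3614]
orientation: [-0.36, -3.116, -0.003]
force: [0.3, 0.2, 0.2]
opening: 0.0374
gripper_force: 0.0
```

Run:
```python
from h import *
from plant import robot
s=robot.read_state();M,g=rep(s)
im,d=robot.read_camera("wrist");c=robot.calibration("wrist");E=c["extrinsics"];K=[c["fx"],c["fy"],c["cx"],c["cy"]]
X=cloud(d,E,K);hsv=cv2.cvtColor(im,cv2.COLOR_BGR2HSV)
B=(X-C)@np.array([XB,YB,[0,0,1]]).T
p=(d>0)&(B[...,0]<-.1)&(B[...,0]>-.16)&(abs(B[...,1])<.055)&(X[...,2]>.08)&(X[...,2]<.13)
print(p.sum());l=line(X[p]);print([a.round(4) for a in l],"rel grasp tool",((l[0]-g)@M).round(4))
b=np.median(B[p],0);print("pull in box",b)
t,dt=robot.read_camera("side");c=robot.calibration("side")
X=cloud(dt,c["extrinsics"],[c["fx"],c["fy"],c["cx"],c["cy"]]);h2=cv2.cvtColor(t,cv2.COLOR_BGR2HSV);B=(X-C)@np.array([XB,YB,[0,0,1]]).T
o=(dt>0)&(h2[...,1]>190)&(h2[...,2]>120)&(B[...,0]>.1)&(B[...,0]<.2)&(abs(B[...,1])<.2)&(X[...,2]>.03)
print("handle",o.sum(),np.median(B[o],0))
cv2.imwrite("pics/both.png",np.vstack([im[:,:,:],t])[::1][:600] if 0 else cv2.resize(np.hstack([im,t]),(800,300)))
```

```text
t 7.5667 tcp [ 0.563  -0.1581  0.3614] grasp [ 0.5623 -0.1578  0.1944] F [0.3 0.2 0.2] open 0.0374 gf 0.0
tool axes in box [[0.001, 1.0, 0.005], [1.0, -0.001, 0.001], [0.001, 0.005, -1.0]]
grasp in box -0.125 0.0044 0.1944
1967
[array([ 0.5545, -0.1644,  0.1011]), array([ 0.941 , -0.3384,  0.0064]), array([ 0.5097, -0.1483,  0.1008]), array([ 0.6162, -0.1866,  0.1016])] rel grasp tool [ 0.0056 -0.0083  0.0933]
pull in box [-0.13535205  0.01408687  0.10133808]
handle 119 [0.13642826 0.05639696 0.06831512]
```

View pics/both.png

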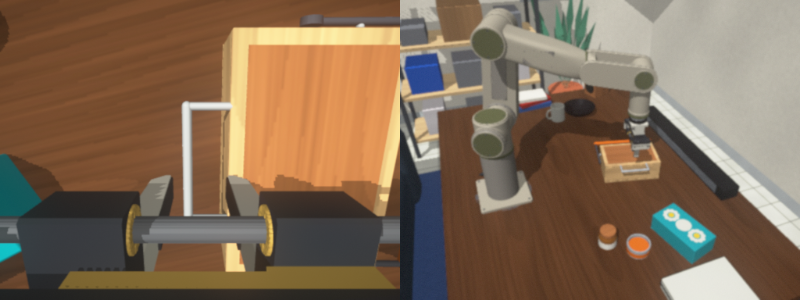

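The left image (wrist, half scale) shows the pull bar at col 187, rows 105 to 215, with the box front edge at col 222. The right image (side) shows the orange grip lying low behind the box, with the lid closed. I'll measure the bar's ends before descending.

```bash
cat > pull.py <<'E'
from h import *
from plant import robot
s=robot.read_state();M,g=rep(s)
im,d=robot.read_camera("wrist");c=robot.calibration("wrist");K=[c["fx"],c["fy"],c["cx"],c["cy"]]
X=cloud(d,c["extrinsics"],K);hsv=cv2.cvtColor(im,cv2.COLOR_BGR2HSV)
T=(X-g)@M*1000
p=(d>0)&(abs(X[...,2]-.096)<.012)&(hsv[...,1]<60)&(abs(T[...,0])<130)&(abs(T[...,1])<70)
n,L,st,_=cv2.connectedComponentsWithStats(p.astype(np.uint8))
for i in range(1,n):
    if st[i,4]>60:
        q=T[L==i];print(st[i],q.min(0).round(),q.max(0).round(),np.median(q,0).round(1))
        for a in range(-120,120,15):
            r=q[abs(q[:,0]-a)<7]
            if len(r)>10:print("  x",a,np.percentile(r[:,1],[2,50,98]).round(1),r[:,2].min().round(1))
E
python3 pull.py
```

```text
t 7.6667 tcp [ 0.5643 -0.1576  0.3647] grasp [ 0.5645 -0.1576  0.1977] F [ 0.3 -0.3  0.1] open 0.0373 gf 0.0
tool axes in box [[-0.0, 1.0, -0.001], [1.0, 0.0, 0.0], [0.0, -0.001, -1.0]]
grasp in box -0.1244 0.0024 0.1977
[ 232  125   65  151 2629] [-68. -17.  95.] [ 57.  32. 112.] [  5.9 -10.   97.9]
  x -60 [-16.9  -0.9  29. ] 95.5
  x -45 [-16.7 -11.7  -7.5] 95.4
  x -30 [-16.5 -11.5  -7.5] 95.5
  x -15 [-17.2 -12.5  -8.1] 95.3
  x 0 [-16.9 -12.   -8. ] 95.6
  x 15 [-16.6 -12.4  -7.9] 95.4
  x 30 [-17.1 -12.3  -7.8] 95.0
  x 45 [-16.8  -7.7  29.5] 94.8
  x 60 [-15.1   6.   29.4] 95.8
```

Emit:
{"fn": "apply_moves", "kwargs": {
  "series": [
    [[-5, -13, 10], [0, 0, 0]],
    [[0, 0, 20], [0, 0, 0]],
    [[0, 0, 20], [0, 0, 0]],
    [[0, 0, 0], [0, 0, 0]],
    [[0, 0, 0], [0, 0, 0]]
  ],
  "claw": 0.33
}}

```text
t: 8.13
tool_pos: [0.5656, -0.1721, 0.3128]
orientation: [-0.359, -3.119, -0.001]
force: [-0.9, 0.6, 0.9]
opening: 0.0308
gripper_force: 0.0
```

```bash
python3 pull.py
```

```text
t 8.1333 tcp [ 0.5656 -0.1721  0.3128] grasp [ 0.5653 -0.172   0.1458] F [-0.9  0.6  0.9] open 0.0308 gf 0.0
tool axes in box [[0.0, 1.0, 0.002], [1.0, -0.0, 0.0], [0.0, 0.002, -1.0]]
grasp in box -0.1382 -0.0017 0.1458
[ 249  123   82  153 3160] [-41.  -3.  43.] [60. 46. 60.] [31.6  3.1 45.4]
  x -45 [-3.4  0.6  6.1] 43.6
  x -30 [-3.4  1.3  6. ] 42.8
  x -15 [-3.3  1.3  5.9] 42.7
  x 0 [-3.3  1.3  5.8] 42.6
  x 15 [-3.2  1.2  5.7] 43.1
  x 30 [-3.1  1.2  6.2] 42.7
  x 45 [-3.1  1.5  6.2] 43.1
  x 60 [-1.8 20.4 43.8] 43.3
```

Emit:
{"fn": "apply_moves", "kwargs": {
  "series": [
    [[0, 1, 15], [0, 0, 0]],
    [[0, 0, 15], [0, 0, 0]],
    [[0, 0, 12], [0, 0, 0]],
    [[0, 0, 6], [0, 0, 0]],
    [[0, 0, 0], [0, 0, 0]],
    [[0, 0, 0], [0, 0, 0]]
  ]
}}

```text
t: 8.68
tool_pos: [0.5661, -0.1714, 0.2659]
orientation: [0.36, 3.121, -0.0]
force: [0.3, -0.5, 0.8]
opening: 0.0308
gripper_force: 0.0
```

Emit:
{"fn": "apply_moves", "kwargs": {
  "series": [
    [[0, 0, 0], [0, 0, 0]],
    [[0, 0, 0], [0, 0, 0]],
    [[0, 0, 0], [0, 0, 0]],
    [[0, 0, 0], [0, 0, 0]],
    [[0, 0, 0], [0, 0, 0]],
    [[0, 0, 0], [0, 0, 0]],
    [[0, 0, 0], [0, 0, 0]]
  ],
  "claw": 0,
  "newtons": 25
}}

```text
t: 9.27
tool_pos: [0.5662, -0.1712, 0.266]
orientation: [0.36, 3.12, 0.0]
force: [0.5, 3.0, 5.0]
opening: 0.0091
gripper_force: 25.0
```

```bash
cat > plan.py <<'E'
from h import *
from plant import robot
M,g=rep(robot.read_state())
# lid arc: bar from hinge (-212,+4) box x/z; tool tilts f*lid; rows of fixed grasp-point path, TCP shift in tool axes
f=.5;N=24;a=np.linspace(0,1.047,N+1)
def tcp(t):
    y,z=-212*np.cos(t)+4*np.sin(t),212*np.sin(t)+4*np.cos(t)
    # tool y=back, z=down; rotation +x by f*t
    Rm=R.from_rotvec([f*t,0,0]); return np.array([0,y,-z])+Rm.apply([0,0,-167]),Rm
for i in range(N):
    p,Ra=tcp(a[i]);q,_=tcp(a[i+1]);print(i,Ra.inv().apply(q-p).round(1),(f*(a[i+1]-a[i])).round(4))
E
python3 plan.py
```

```text
t 9.2667 tcp [ 0.5662 -0.1712  0.266 ] grasp [ 0.5664 -0.1712  0.099 ] F [0.5 3.  5. ] open 0.0091 gf 25.0
tool axes in box [[0.001, 1.0, -0.001], [1.0, -0.001, 0.0], [0.0, -0.001, -1.0]]
grasp in box -0.1372 -0.0026 0.099
0 [ 0.   4.  -9.2] 0.0218
1 [ 0.   4.2 -9.2] 0.0218
2 [ 0.   4.4 -9.2] 0.0218
3 [ 0.   4.6 -9.2] 0.0218
4 [ 0.   4.8 -9.1] 0.0218
5 [ 0.   5.  -9.1] 0.0218
6 [ 0.   5.2 -9.1] 0.0218
7 [ 0.   5.4 -9. ] 0.0218
8 [ 0.   5.6 -9. ] 0.0218
9 [ 0.   5.8 -9. ] 0.0218
10 [ 0.   6.  -8.9] 0.0218
11 [ 0.   6.2 -8.8] 0.0218
12 [ 0.   6.4 -8.8] 0.0218
13 [ 0.   6.6 -8.7] 0.0218
14 [ 0.   6.8 -8.7] 0.0218
15 [ 0.   7.  -8.6] 0.0218
16 [ 0.   7.2 -8.5] 0.0218
17 [ 0.   7.3 -8.4] 0.0218
18 [ 0.   7.5 -8.4] 0.0218
19 [ 0.   7.7 -8.3] 0.0218
20 [ 0.   7.9 -8.2] 0.0218
21 [ 0.   8.1 -8.1] 0.0218
22 [ 0.   8.2 -8. ] 0.0218
23 [ 0.   8.4 -7.9] 0.0218
```

Emit:
{"fn": "apply_moves", "kwargs": {
  "series": [
    [[0, 4, -9.2], [0.022, 0, 0]],
    [[0, 4.2, -9.2], [0.022, 0, 0]],
    [[0, 4.4, -9.2], [0.022, 0, 0]],
    [[0, 4.6, -9.2], [0.022, 0, 0]],
    [[0, 4.8, -9.1], [0.022, 0, 0]],
    [[0, 5, -9.1], [0.022, 0, 0]],
    [[0, 5.2, -9.1], [0.022, 0, 0]],
    [[0, 5.4, -9], [0.022, 0, 0]],
    [[0, 0, 0], [0, 0, 0]]
  ]
}}

```text
t: 10.02
tool_pos: [0.5763, -0.1278, 0.336]
orientation: [-0.354, -3.09, 0.273]
force: [4.0, 3.7, -3.0]
opening: 0.0095
gripper_force: 25.0
```

```bash
python3 plan.py | head -3
```

```text
t 10.0167 tcp [ 0.5763 -0.1278  0.336 ] grasp [ 0.5698 -0.1564  0.1716] F [ 4.   3.7 -3. ] open 0.0095 gf 25.0
tool axes in box [[-0.001, 1.0, -0.001], [0.985, 0.001, -0.175], [-0.175, -0.001, -0.984]]
grasp in box -0.122 -0.0025 0.1716
```

Tracking well; I'll continue.

Emit:
{"fn": "apply_moves", "kwargs": {
  "series": [
    [[0, 5.6, -9], [0.022, 0, 0]],
    [[0, 5.8, -9], [0.022, 0, 0]],
    [[0, 6, -8.9], [0.022, 0, 0]],
    [[0, 6.2, -8.8], [0.022, 0, 0]],
    [[0, 6.4, -8.8], [0.022, 0, 0]],
    [[0, 6.6, -8.7], [0.022, 0, 0]],
    [[0, 6.8, -8.7], [0.022, 0, 0]],
    [[0, 7, -8.6], [0.022, 0, 0]],
    [[0, 0, 0], [0, 0, 0]]
  ]
}}

```text
t: 10.77
tool_pos: [0.5914, -0.0628, 0.3901]
orientation: [-0.347, -3.035, 0.539]
force: [4.9, 3.2, -7.0]
opening: 0.009
gripper_force: 25.0
```

Emit:
{"fn": "apply_moves", "kwargs": {
  "series": [
    [[0, 7.2, -8.5], [0.022, 0, 0]],
    [[0, 7.3, -8.4], [0.022, 0, 0]],
    [[0, 7.5, -8.4], [0.022, 0, 0]],
    [[0, 7.7, -8.3], [0.022, 0, 0]],
    [[0, 7.9, -8.2], [0.022, 0, 0]],
    [[0, 8.1, -8.1], [0.022, 0, 0]],
    [[0, 8.2, -8], [0.022, 0, 0]],
    [[0, 8.4, -7.9], [0.022, 0, 0]],
    [[0, 0, 0], [0, 0, 0]],
    [[0, 0, 0], [0, 0, 0]],
    [[0, 0, 0], [0, 0, 0]],
    [[0, 0, 0], [0, 0, 0]]
  ]
}}

```text
t: 11.77
tool_pos: [0.6103, 0.0171, 0.4219]
orientation: [-0.338, -2.957, 0.797]
force: [6.3, 2.2, -9.9]
opening: 0.0092
gripper_force: 25.0
```

Run:
```python
from h import *
from plant import robot
M,g=rep(robot.read_state());d=g-C
x0=-.1372+.212
print("lid by x",np.arccos((x0-d@XB)/.212)," by z",np.arcsin((g[2]-.0945)/.212))
t,dt=robot.read_camera("side");cv2.imwrite("pics/end.png",cv2.resize(t[100:260,180:400],None,fx=3,fy=3))
c=robot.calibration("side");X=cloud(dt,c["extrinsics"],[c["fx"],c["fy"],c["cx"],c["cy"]]);h2=cv2.cvtColor(t,cv2.COLOR_BGR2HSV);B=(X-C)@np.array([XB,YB,[0,0,1]]).T
o=(dt>0)&(h2[...,1]>190)&(h2[...,2]>120)&(B[...,0]>.1)&(B[...,0]<.2)&(abs(B[...,1])<.2)&(X[...,2]>.03)&(X[...,2]<.11)
print("handle",o.sum(),np.median(B[o],0))
```

```text
t 11.7667 tcp [0.6103 0.0171 0.4219] grasp [ 0.5911 -0.0646  0.2775] F [ 6.3  2.2 -9.9] open 0.0092 gf 25.0
tool axes in box [[-0.001, 1.0, 0.002], [0.864, 0.002, -0.503], [-0.503, 0.001, -0.864]]
grasp in box -0.0278 -0.0024 0.2775
lid by x 1.0655710730775323  by z 1.0418951070193905
handle 16 [0.1340991  0.12742818 0.06927535]
```

View pics/end.png

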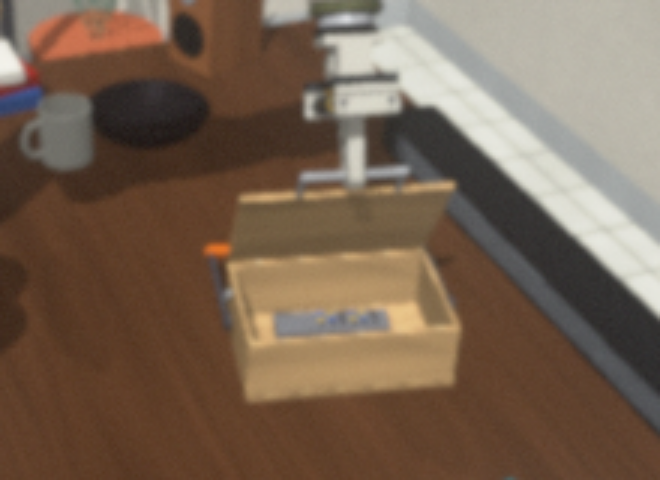

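The crop shows the lid held open by the gripper at the pull (355,178), at about 1.05 rad. The orange handle end (218,250) is low behind the box, and the remotes are in place at (330,322). Handing in.

```bash
python3 -c "
from plant import robot
print(robot.close_job())"
```

```text
the job is handed in; nothing more can be done
None
```

I handed the job in at about 12 s with the handle home behind the box and the gripper holding the lid open at about 60° (1.04–1.07 rad from the arm's pose); the remotes and bystanders were not touched, and no verdict came back.

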